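# Stand the round-bottomed vase in its ring

## Task

The blue round-bottomed vase has been left leaning in the bottle-cap tray. Take it out and stand it upright, mouth up, with its ball foot seated in the wooden ring stand; set it down gently rather than dropping it, and do not shift or knock over the jar, dice cup, mug or remote control.

Things in the scene. Friction and masses are not known exactly. Their poses are not given: they have to be found in the camera images.
- vase_center (a point): Blue glazed vase, 180 mm long, 0.28 kg, heavy at the foot: ball foot 72 mm across, straight round neck 32 mm across from 80 mm above the ball's lowest point to the mouth, no lip, white line near the mouth. This point: on its axis 90 mm from that lowest point, z axis from ball to mouth. It starts 40 deg from vertical, mouth to the robot's side, neck on the tray's wire rest at 96 mm, free to grasp from 120 to 175 mm.
- vase_ball (a point): Centre of the vase's ball foot, on its axis 36 mm from the lowest point; same axes as vase_center.
- ring_top (a point): Wooden ring stand, fixed: outer diameter 92 mm, round through hole of 54 mm diameter, 35 mm high. This point: centre of the hole level with the ring's top, z up. When the vase is seated upright its ball centre is about 24 mm above this point and its lowest point 12 mm below it. Friction holds the vase there at the angle it is left at; it does not right itself.
- tray: Chrome bottle-cap tray, fixed, 108 x 100 mm, walls 26 mm high, with a few caps fixed in it. A wire rest for the vase's neck stands 34 mm to the -x side of the origin: crossbar top 79 mm high between two thin uprights 44 mm apart, 96 mm high; the ball catches on it if the vase is pulled along its own axis, not if lifted straight up. Origin: on the table under the tray's middle; its -x axis is the way the vase's mouth leans.
- jar: Empty glass jam jar with red twist cap, 68 mm diameter, 100 mm high; bystander, origin under its middle.
- dice_cup: Dark wooden dice cup, open at the top, 72 mm diameter, 90 mm high; bystander, origin under its middle.
- mug: White mug, 80 mm diameter, 92 mm high, handle to +y; bystander, origin under its middle.
- remote: Black remote control lying flat, 165 x 44 x 18 mm, long along x; bystander, origin under its middle.
Not all that is in view belongs to the job. What is meant by the part that bears vase_center is not orange, and is the smaller of those in its own colour.

How it is judged:
By the outcome, as a careful person would: the job done as asked, in the order asked, and still so for the second after the job is handed in, with the robot touching nothing.
It also fails if it takes over 40 s, if anything falls off the work surface, if the arm or the gripper's body presses on something with over 40 N, if the wrist force passes 120 N, or if a joint passes its speed limit or range.

## Robot

A 7-joint arm with a two-finger parallel gripper is mounted at the origin on the work surface. World frame = base frame: x ahead of the robot, y to its left, z up, the work surface at z = 0. Lengths are in mm, angles in rad, forces in N, time in s.
With the tool pointing down it reaches from about 400 to 875 mm from the base axis. Payload 19.3 kg.
Tool frame: the origin (TCP) lies at the very end of the fingers, on their centre line; the grasp point (between the pads) lies 19 mm behind it (grip_point_offset is the z of the grasp point in the tool frame, in mm); z points along the fingers, x is the direction in which the jaws open and shut, and the axes are right-handed (so a half turn about z gives the same grasp; the last joint's range is limited). The gripper opens to 85 mm and grips with 20 to 120 N. Pads are 22 mm wide; open, the fingers measure 114 mm over their backs; the gripper's body (76 mm by 85 mm) begins 54 mm behind the grasp point. The pads swing forward as they close: fully open they stand 13 mm farther back than shut.
Start: joints at [-1.337, 0.521, -0.036, 1.599, 0.021, 1.021, -0.113], TCP at [186.986, 596.364, 207.491] pointing down, gripper open.
Joint ranges: [-2.91, 2.91], [-0.3, 2.13], [-1.5, 1.42], [0.17, 2.43], [-1.26, 4.41], [0.16, 1.93], [-2.52, 2.52]. Speed limits (rad/s): [1.89, 1.89, 2.39, 2.39, 3.01, 3.01, 3.01].

## Interface

Orientations are given as a 3x3 rotation matrix whose columns are the frame's x, y, z axes.
In Python, from workcell import movep, movel, goto_joints, open_gripper, clamp, wait, inverse_kinematics, read_state, camera, PlanningError, finish_job, grip_point_offset gives the robot as it stands. Calls block until the motion is done:
- movep(position, orientation): joint-space move of the TCP to a pose.
- movel(position, frame=None, max_speed=150, guard=None): straight line of the TCP; frame=None keeps the orientation; max_speed is the mean speed in mm/s. With guard (N) it stops when the force on the tool has changed by that much, and returns True; else False.
- goto_joints(angles): joint-space move.
- open_gripper() and clamp(): open the fingers fully, or close them until they stop; the grip force is fixed at half the most.
- wait(seconds).
- inverse_kinematics(position, orientation): joint angles nearest the present ones, or None.
- read_state(): the state.
- camera(name): name is "side" or "top" or "wrist"; returns a dict with "image" (400x640x3 uint8, blue, green, red), "range_z" (400x640 float32, mm along the optical axis (not along the pixel's ray), 0 where there is no reading), "fx", "fy", "cx", "cy" (pixels), "cam_to_world" (4x4, takes a point from camera to world coordinates). Camera axes: x right, y up, looking along -z (the intrinsics and any distortion apply to the point x, -y, -z); pixel columns grow to the right and rows downward; lengths in mm; the calibration is good to about 2 mm. The wrist camera is an equidistant fisheye: a pixel r from the principal point sees the ray r / f radians off the axis. A picture is of the moment at which its call begins.
A pose or a line that the arm cannot do raises PlanningError and nothing moves.
- finish_job(): hands the job in, once; it reports no verdict.
The state is a dict: "time": time; "qpos": joint angles; "qvel": joint speeds; "joint_efforts": joint torques, N m; "eef_pos": TCP position; "tool_rot": TCP orientation; "ft_force": force on the tool from outside, world axes, zero at the start; "torque": the same for the moment, N m; "finger_gap": finger opening in mm.
Only numpy, scipy, OpenCV 4.12 (cv2) and the standard library are available. Lean on these libraries where they do the work, as an engineer would, in place of code of your own. Each camera call takes 0.05 s, during which the arm holds its last target.

## Working session

There is one attempt and no reset: what is moved stays moved. The work goes in short steps, each a Python script; the robot and the scene stay as the last script left them, time stands still between calls to the robot, and variables do not carry over. Pictures are saved under pics/ and viewed, and the job is handed in when it is done.

```bash
ls; mkdir -p pics; python3 - <<'E'
from workcell import *
import cv2, numpy as np
for n in ["side","top","wrist"]:
    c=camera(n); cv2.imwrite(f"pics/{n}0.png",c["image"])
    np.savez(f"pics/{n}0.npz",**{k:np.array(v) for k,v in c.items()})
    print(n,c["fx"],c["fy"],c["cx"],c["cy"]); print(np.round(c["cam_to_world"],3)); print([k for k in c])
s=read_state();print(s["time"],s["eef_pos"],s["tool_rot"],s["finger_gap"],grip_point_offset)
E
```

```text
pics
side 447.99034675175534 447.99034675175534 319.09075572072277 204.13942066488846
[[-9.65000e-01  2.05000e-01 -1.66000e-01  3.31493e+02]
 [-2.63000e-01 -7.31000e-01  6.30000e-01  5.97643e+02]
 [ 8.00000e-03  6.51000e-01  7.59000e-01  9.37121e+02]
 [ 0.00000e+00  0.00000e+00  0.00000e+00  1.00000e+00]]
['image', 'range_z', 'fx', 'fy', 'cx', 'cy', 'cam_to_world']
top 470.8906583449797 470.8906583449797 314.88523667435993 197.4406372962675
[[-9.000000e-03  9.980000e-01 -6.800000e-02  4.092920e+02]
 [-1.000000e+00 -1.100000e-02 -1.800000e-02 -1.073680e+02]
 [-1.900000e-02  6.800000e-02  9.970000e-01  1.354471e+03]
 [ 0.000000e+00  0.000000e+00  0.000000e+00  1.000000e+00]]
['image', 'range_z', 'fx', 'fy', 'cx', 'cy', 'cam_to_world']
wrist 309.70691628693146 309.70691628693146 323.0627930445214 200.6245709421545
[[ 3.00000e-01 -9.15000e-01 -2.69000e-01  1.17836e+02]
 [ 9.54000e-01  2.88000e-01  8.50000e-02  6.17929e+02]
 [-1.00000e-03 -2.82000e-01  9.59000e-01  3.73401e+02]
 [ 0.00000e+00  0.00000e+00  0.00000e+00  1.00000e+00]]
['image', 'range_z', 'fx', 'fy', 'cx', 'cy', 'cam_to_world']
0.15 [186.89915976 596.11607814 207.07416974] [[ 2.99173688e-01  9.54198648e-01 -2.10234072e-04]
 [ 9.54198297e-01 -2.99173758e-01 -8.20139957e-04]
 [-8.45472956e-04  4.47593023e-05 -9.99999642e-01]] 85.37565898429207 -18.700000000000003
```

View pics/side0.png

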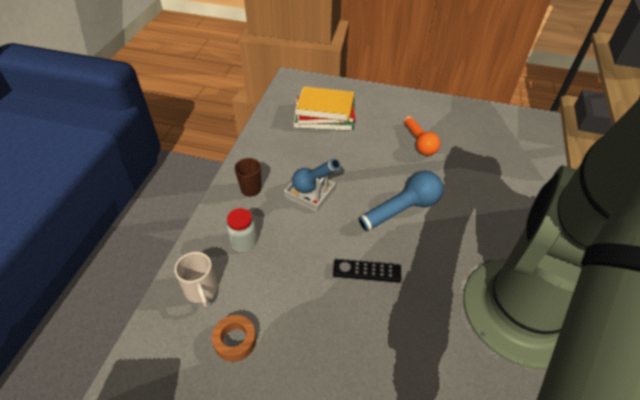

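View pics/top0.png

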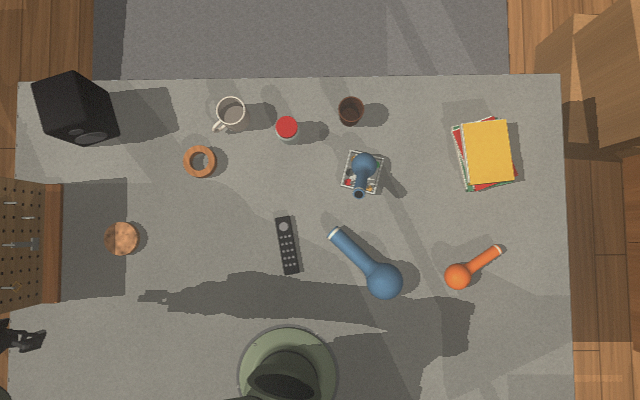

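Candidates for the vase in the top view are the small blue one in the tray (362,172), the large blue one lying on the table (370,265) and the orange one (472,265). The one in the tray fits: it is blue, the smaller of the two blues, and leaning in the tray. I'll confirm it in a crop and measure.

```bash
cat > h.py <<'E'
import numpy as np, cv2
def load(n): 
    d=np.load(f"pics/{n}.npz"); return {k:d[k] for k in d.files}
def cloud(c,mask):
    v,u=np.nonzero(mask&(c["range_z"]>0)); z=c["range_z"][v,u]
    p=np.stack([(u-c["cx"])/c["fx"]*z,-(v-c["cy"])/c["fy"]*z,-z,np.ones_like(z)])
    return (c["cam_to_world"]@p)[:3].T
def rays(c,uv):
    uv=np.atleast_2d(uv).astype(float)
    d=np.stack([(uv[:,0]-c["cx"])/c["fx"],-(uv[:,1]-c["cy"])/c["fy"],-np.ones(len(uv))])
    R=c["cam_to_world"][:3,:3]; return c["cam_to_world"][:3,3],(R@d).T
def plane(c,uv,z):
    o,d=rays(c,uv); return o+d*((z-o[2])/d[:,2])[:,None]
E
python3 - <<'E'
from h import *
t=load("top0"); s=load("side0")
a=cv2.resize(t["image"][130:220,320:410],(400,400),interpolation=cv2.INTER_CUBIC)
b=cv2.resize(s["image"][140:220,270:350],(400,400),interpolation=cv2.INTER_CUBIC)
cv2.imwrite("pics/crop.png",np.hstack([a,b]))
from scipy.optimize import least_squares
res={}
for n,c,box in [("top",t,(335,145,390,205)),("side",s,(285,150,350,210))]:
    hsv=cv2.cvtColor(c["image"],cv2.COLOR_BGR2HSV)
    m=(hsv[...,0]>95)&(hsv[...,0]<118)&(hsv[...,1]>90)
    bm=np.zeros_like(m); bm[box[1]:box[3],box[0]:box[2]]=1
    P=cloud(c,m&bm); print(n,len(P),P.min(0).round(),P.max(0).round())
    res[n]=P
    np.save(f"pics/{n}_P.npy",P)
# ring
for n,c,box in [("top",t,(175,140,225,185)),("side",s,(200,305,270,370))]:
    hsv=cv2.cvtColor(c["image"],cv2.COLOR_BGR2HSV)
    m=((hsv[...,0]<15)&(hsv[...,1]>140))
    bm=np.zeros_like(m); bm[box[1]:box[3],box[0]:box[2]]=1
    m=m&bm
    P=cloud(c,m); print(n,len(P),P.min(0).round(),P.max(0).round())
    Q=P[P[:,2]>np.percentile(P[:,2],60)-5]; print("ring ext mid",(Q.min(0)+Q.max(0))/2,np.median(P[:,2]))
    cs,h=cv2.findContours(m.astype(np.uint8),cv2.RETR_CCOMP,cv2.CHAIN_APPROX_NONE)
    for k,cc in enumerate(cs):
        if len(cc)<20: continue
        X=plane(c,cc[:,0],35)
        r=least_squares(lambda q:np.hypot(X[:,0]-q[0],X[:,1]-q[1])-q[2],[X[:,0].mean(),X[:,1].mean(),40]); print(n,"hole" if h[0,k,3]>=0 else "outer",r.x.round(1),np.std(r.fun).round(2))
E
```

```text
top 1 [ 509. -188.  157.] [ 509. -188.  157.]
side 569 [ 491. -233.   34.] [ 617. -180.  160.]
top 52 [564. 204.  29.] [651. 288.  41.]
ring ext mid [607.08353887 246.33163184  36.48757563] 34.815515594778276
side 1259 [562. 188.  -4.] [666. 296.  39.]
ring ext mid [607.34746267 249.94517179  34.53501167] 34.07991313514742
side outer [605.  253.8  47.6] 2.35
side hole [603.9 254.5  22.8] 2.01
```

View pics/crop.png

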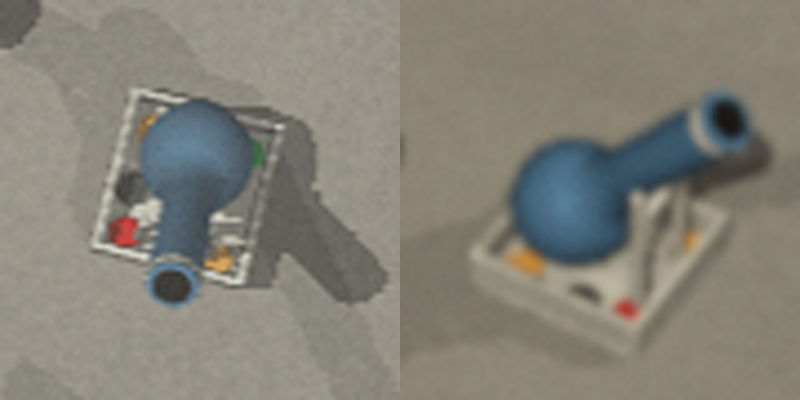

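The crop confirms it: small blue vase, ball in the tray at about (364,164) in the top view, mouth towards the robot with the white band at (359,192). The colour thresholds need adjusting for the top view.

```bash
python3 - <<'E'
from h import *
from scipy.optimize import least_squares
t=load("top0"); s=load("side0")
for (u,v) in [(365,164),(362,178),(187,161),(210,161),(199,150)]:print(cv2.cvtColor(t["image"],cv2.COLOR_BGR2HSV)[v,u], t["range_z"][v,u])
allP={}
for n,c,box in [("top",t,(335,145,390,205)),("side",s,(285,150,350,210))]:
    hsv=cv2.cvtColor(c["image"],cv2.COLOR_BGR2HSV)
    m=(hsv[...,0]>95)&(hsv[...,0]<125)&(hsv[...,1]>70)
    bm=np.zeros_like(m); bm[box[1]:box[3],box[0]:box[2]]=1
    m=m&bm; k,lab,st,_=cv2.connectedComponentsWithStats(m.astype(np.uint8)); m=lab==1+np.argmax(st[1:,4]); print(n,st[1:,4])
    e=cv2.erode(m.astype(np.uint8),np.ones((3,3)))>0
    P=cloud(c,e); allP[n]=P
P=np.vstack(list(allP.values()))
def model(q,P):
    b=q[:3]; a=np.array([np.cos(q[4])*np.sin(q[3]),np.sin(q[4])*np.sin(q[3]),np.cos(q[3])])
    w=P-b; t_=w@a; r=np.linalg.norm(w-np.outer(t_,a),axis=1)
    return np.where(t_<38,np.linalg.norm(w,axis=1)-36,r-16)*1.0
for nm,Q in [("top",allP["top"]),("side",allP["side"]),("both",P)]:
    q0=[580,-210,45,np.radians(40),np.radians(170)]
    r=least_squares(model,q0,args=(Q,),loss="soft_l1",f_scale=2)
    print(nm,len(Q),r.x[:3].round(1),np.degrees(r.x[3:]).round(1),"med|res|",np.median(np.abs(r.fun if 0 else model(r.x,Q))).round(2))
    w=Q-r.x[:3]; a=np.array([np.cos(r.x[4])*np.sin(r.x[3]),np.sin(r.x[4])*np.sin(r.x[3]),np.cos(r.x[3])]); print(" axial extent",(w@a).max().round(1))
for n,c,box in [("top",t,(175,140,225,185)),("side",s,(200,305,270,370))]:
    hsv=cv2.cvtColor(c["image"],cv2.COLOR_BGR2HSV)
    m=((hsv[...,0]<18)&(hsv[...,1]>105))
    bm=np.zeros_like(m); bm[box[1]:box[3],box[0]:box[2]]=1; m=m&bm
    P=cloud(c,m);Q=P[(P[:,2]>29)&(P[:,2]<40)]; X=Q[:,:2]
    print(n,len(Q),np.median(Q[:,2]))
    r=least_squares(lambda q:np.maximum(0,27-np.hypot(*(X-q).T))+np.maximum(0,np.hypot(*(X-q).T)-46),X.mean(0)); print(" annulus fit",r.x.round(1),"mean",X.mean(0).round(1),"mid",((X.min(0)+X.max(0))/2).round(1))
    cs,h=cv2.findContours(m.astype(np.uint8),cv2.RETR_CCOMP,cv2.CHAIN_APPROX_NONE)
    for k,cc in enumerate(cs):
        if len(cc)<20: continue
        X=plane(c,cc[:,0],35)
        r=least_squares(lambda q:np.hypot(X[:,0]-q[0],X[:,1]-q[1])-q[2],[X[:,0].mean(),X[:,1].mean(),40]); print(n,"hole" if h[0,k,3]>=0 else "outer",len(cc),r.x.round(1),np.std(r.fun).round(2))
E
```

```text
[103  85 147] 1277.7291
[103  66 100] 1240.151
[ 13 137 195] 1334.9104
[ 13 140 170] 1334.4049
[ 13 139 197] 1334.5963
top [  1 220   1   6   1   1   8   2  26   1   3]
side [ 40 579]
top 113 [ 585.  -219.9   42.7] [  40.3 -340.8] med|res| 1.62
 axial extent 37.8
side 442 [ 585.2 -219.7   42.9] [ 39.8 163.3] med|res| 1.3
 axial extent 119.8
both 555 [ 585.2 -219.7   42.8] [ 39.7 163.3] med|res| 1.37
 axial extent 119.8
top 492 34.58016866919161
 annulus fit [607.9 246.9] mean [608. 246.] mid [608.3 246.6]
top outer 91 [607.8 245.6  44.4] 0.94
top hole 57 [606.4 244.9  27.2] 1.83
side 975 34.73595959643717
 annulus fit [607.4 249.6] mean [606.4 251.4] mid [607.3 249.9]
side outer 129 [605.1 253.7  49. ] 2.49
side hole 57 [604.1 254.7  21.3] 2.31
```

```bash
cat >> h.py <<'E'
ball=np.array([585.2,-219.7,42.8]); th=np.radians(39.8); az=np.radians(163.3)
a=np.array([np.cos(az)*np.sin(th),np.sin(az)*np.sin(th),np.cos(th)])
ring=np.array([607.5,247.5,35.])
def Rot(zt,xh):
    x=xh-zt*(xh@zt); x/=np.linalg.norm(x); return np.stack([x,np.cross(zt,x),zt],1)
def yawdown(psi): return Rot(np.array([0,0,-1.]),np.array([np.cos(psi),np.sin(psi),0]))
E
python3 - <<'E'
from workcell import *; from h import *
xh=np.cross([0,0,1],a); xh/=np.linalg.norm(xh)
for sg in (1,-1):
    R=Rot(-a,sg*xh)
    for d in (0,60,120,160):
        p=ball+a*(152-36)-a*18.7+a*d
        q=inverse_kinematics(p,R); print(sg,d,p.round(),None if q is None else np.round(q,2))
for psi in np.radians(np.arange(0,360,30)):
    q=inverse_kinematics([ring[0],ring[1],155],yawdown(psi)); print(np.degrees(psi).round(),None if q is None else np.round(q,2))
E
```

```text
1 0 [ 526. -202.  118.] None
1 60 [ 489. -191.  164.] None
1 120 [ 452. -180.  210.] None
1 160 [ 427. -172.  240.] None
-1 0 [ 526. -202.  118.] [ 0.55  0.47 -0.37  2.43  2.74  0.46 -1.16]
-1 60 [ 489. -191.  164.] None
-1 120 [ 452. -180.  210.] None
-1 160 [ 427. -172.  240.] None
0.0 [-0.69  0.65  0.34  1.58 -0.25  0.96 -0.27]
30.0 [-0.62  0.64  0.22  1.57 -0.16  0.95  0.18]
60.0 [-0.55  0.63  0.11  1.57 -0.08  0.95  0.63]
90.0 [-0.48  0.63  0.01  1.56 -0.01  0.95  1.1 ]
120.0 [-0.4   0.63 -0.12  1.56  0.08  0.96  1.55]
150.0 [-0.32  0.63 -0.24  1.55  0.17  0.98  2.  ]
180.0 [-0.24  0.65 -0.37  1.55  0.26  1.    2.46]
210.0 [-1.1   1.    1.22  1.6  -0.98  1.26 -2.32]
240.0 [-1.1   1.    1.22  1.6  -0.98  1.26 -1.79]
270.0 [-0.88  0.73  0.66  1.59 -0.5   1.01 -1.64]
300.0 [-0.83  0.7   0.56  1.58 -0.43  0.99 -1.18]
330.0 [-0.76  0.67  0.46  1.58 -0.34  0.97 -0.72]
```

```bash
cat >> h.py <<'E'
xh=np.cross([0,0,1.],a); xh/=np.linalg.norm(xh)
def graspR(beta,sg):  # beta deg tilt of tool from vertical, 39.8 -> along -a
    from scipy.spatial.transform import Rotation as Ro
    z=Ro.from_rotvec(xh*np.radians(beta)).apply([0,0,1.]); 
    return Rot(-z,sg*xh)
E
python3 - <<'E'
from workcell import *; from h import *
from scipy.spatial.transform import Rotation as Ro
def gp(R,d=0,s=150,up=0): return ball+a*(s-36)-R[:,2]*(-grip_point_offset*-1)*-1*-1 if 0 else ball+a*(s-36)+R[:,2]*(18.7-d)+np.array([0,0,up])
print(a, graspR(39.8,1)[:,2])
for sg in (1,-1):
  for beta in (0,10,20,30):
    R=graspR(beta,sg)
    r=[inverse_kinematics(gp(R,d),R) is not None for d in (0,60,100)]
    r2=[inverse_kinematics(gp(R,0,up=u),R) is not None for u in (60,130)]
    # final
    Ral=Ro.from_rotvec(xh*-np.radians(39.8)).as_matrix()  # a->z
    assert np.allclose(Ral@a,[0,0,1],atol=2e-2),Ral@a
    ok=[]
    for psi in range(0,360,20):
        Rf=Ro.from_euler('z',psi,degrees=True).as_matrix()@Ral@R
        g=ring+[0,0,-12+150]
        q=inverse_kinematics(g+Rf[:,2]*18.7,Rf); q2=inverse_kinematics(g+Rf[:,2]*18.7+[0,0,110],Rf)
        if q is not None and q2 is not None: ok.append((psi,np.round(q,2).tolist()))
    print(sg,beta,r,r2,[o[0] for o in ok]); 
E
```

```text
[-0.61311147  0.18394226  0.76828352] [ 0.61311147 -0.18394226 -0.76828352]
1 0 [True, True, True] [True, True] [0, 80, 100, 120, 140, 160, 180, 200, 220, 240, 260, 280, 300, 320, 340]
1 10 [True, True, True] [True, True] [0, 20, 40, 60, 80, 100, 120, 140, 160, 180, 200, 220, 240, 260, 280, 300, 320, 340]
1 20 [True, True, True] [True, True] [0, 20, 40, 60, 80, 100, 120, 140, 160, 180, 200, 220, 240, 260, 280, 300, 320, 340]
1 30 [True, False, True] [False, True] [0, 20, 40, 60, 80, 100, 120, 140, 160, 180, 200, 220, 240, 260, 280, 300, 320, 340]
-1 0 [True, True, True] [True, True] [0, 80, 100, 120, 140, 160, 180, 200, 220, 240, 260, 280, 300, 320, 340]
-1 10 [True, True, True] [True, True] [0, 20, 40, 60, 80, 100, 120, 140, 160, 180, 200, 220, 240, 260, 280, 300, 320, 340]
-1 20 [True, True, True] [True, True] [0, 20, 40, 60, 80, 100, 120, 140, 160, 180, 200, 220, 240, 260, 280, 300, 320, 340]
-1 30 [True, True, True] [True, True] [0, 20, 40, 60, 80, 100, 120, 140, 160, 180, 200, 220, 240, 260, 280, 300, 320, 340]
```

```bash
cat >> h.py <<'E'
B=15
def gp(R,d=0,s=148,up=0): return ball+a*(s-36)+R[:,2]*(18.7-d)+np.array([0,0,up])
E
python3 - <<'E'
from workcell import *; from h import *
best=None
q0=np.array(read_state()["qpos"])
for sg in (1,-1):
    R=graspR(B,sg); q=inverse_kinematics(gp(R,110),R); qg=inverse_kinematics(gp(R),R)
    print(sg,np.round(q,2),np.round(qg,2))
    c=np.abs(q-q0).max()
    if best is None or c<best[0]: best=(c,sg,R)
_,sg,R=best; print("sg",sg)
movep(gp(R,110),R)
s=read_state(); print(s["time"],np.round(s["eef_pos"]),gp(R,110).round())
c=camera("wrist"); cv2.imwrite("pics/w1.png",c["image"]); np.savez("pics/w1.npz",**{k:np.array(v) for k,v in c.items()})
E
```

```text
1 [-0.24  0.27  0.6   2.09 -0.29  0.59 -1.32] [-0.32  0.59  0.8   2.13 -1.01  0.5  -0.65]
-1 [-0.33  0.29  0.71  2.09 -0.36  0.59  1.89] [ 0.17  0.45  0.11  2.11 -0.12  0.33  1.65]
sg 1
3.1 [ 494. -192.  217.] [ 494. -192.  217.]
```

View pics/w1.png

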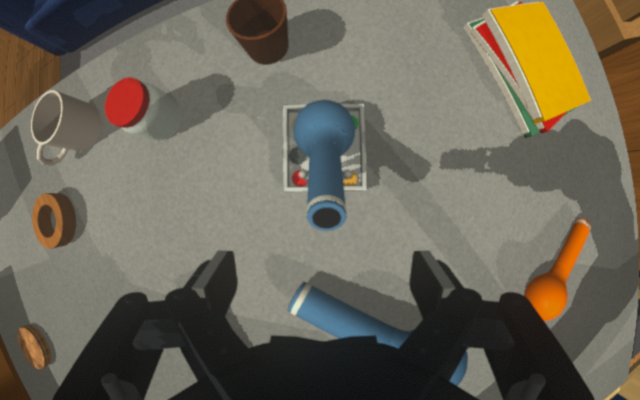

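The wrist view shows the neck and mouth at (326,213), midway between the fingertips at (233,260) and (416,260), and the path to it is clear. Grasping now.

```bash
python3 - <<'E'
from workcell import *; from h import *
R=graspR(B,1)
hit=movel(gp(R),max_speed=90,guard=8)
s=read_state(); print(hit,s["time"],(s["eef_pos"]-gp(R)).round(1),np.round(s["ft_force"],1))
if not hit:
    c=camera("wrist"); cv2.imwrite("pics/w2.png",c["image"])
    clamp(); s=read_state(); print(s["time"],s["finger_gap"],np.round(s["ft_force"],1))
    c=camera("wrist"); cv2.imwrite("pics/w3.png",c["image"])
E
```

```text
False 4.525 [ 0.2 -0.   0.5] [0.4 0.3 0.4]
5.125 29.774024879535055 [-4.1  1.9  6.6]
```

```bash
python3 -c "
import cv2,numpy as np
cv2.imwrite('pics/w23.png',np.vstack([cv2.imread(f'pics/w{i}.png')[80:380] for i in (2,3)]))"
```

```text
(no output)
```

View pics/w23.png

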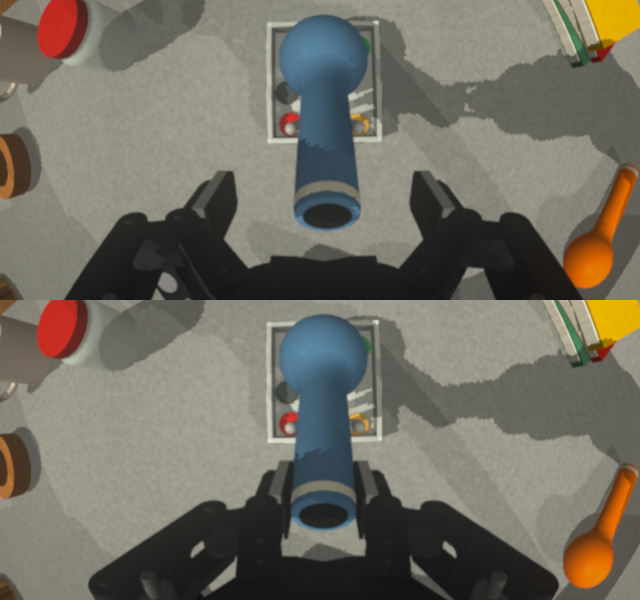

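The gripper closed on the neck with a gap of 29.8 mm, close to the 32 mm expected. Lifting straight up.

```bash
python3 - <<'E'
from workcell import *; from h import *
R=graspR(B,1)
p=np.array(read_state()["eef_pos"])
movel(p+[0,0,20],max_speed=60)
s=read_state(); print(s["time"],s["finger_gap"],np.round(s["ft_force"],1))
movel(p+[0,0,140],max_speed=150)
s=read_state(); print(s["time"],s["finger_gap"],np.round(s["ft_force"],1),np.round(s["torque"],2))
for n in ("wrist","side"):
    c=camera(n); cv2.imwrite(f"pics/{n}4.png",c["image"]); np.savez(f"pics/{n}4.npz",**{k:np.array(v) for k,v in c.items()})
E
python3 -c "
import cv2,numpy as np
cv2.imwrite('pics/ws4.png',np.vstack([cv2.imread('pics/wrist4.png')[:300],cv2.resize(cv2.imread('pics/side4.png')[60:260,200:520],(640,300))]))"
```

```text
5.6583 30.111944981818713 [ 0.2 -0.3 -3.1]
6.6083 30.13303187242383 [-0.4  0.7 -2.7] [ 0.22  0.59 -0.01]
```

View pics/ws4.png

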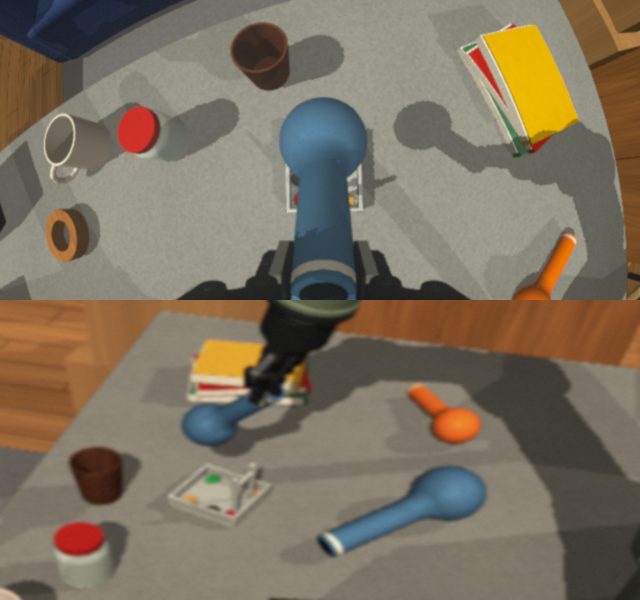

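```bash
cat >> h.py <<'E'
from scipy.spatial.transform import Rotation as Ro
def upR(psi): return Ro.from_euler('z',psi,degrees=True).as_matrix()@Ro.from_rotvec(-xh*th).as_matrix()@graspR(B,1)
def tcp(R,g): return np.array(g)+R[:,2]*18.7
E
python3 - <<'E'
from workcell import *; from h import *
q0=np.array(read_state()["qpos"]); print(q0.round(2))
for psi in (0,): 
    q=inverse_kinematics(tcp(upR(psi),[550,-190,300]),upR(psi)); print(np.round(q,2))
for psi in range(-40,140,20):
    R=upR(psi); qa=inverse_kinematics(tcp(R,ring+[0,0,136+120]),R); qb=inverse_kinematics(tcp(R,ring+[0,0,136]),R)
    print(psi,None if qa is None else np.round(qa,2),None if qb is None else np.round(qb,2),R[:,2].round(2))
movep(tcp(upR(0),[550,-190,300]),upR(0))
s=read_state(); print(s["time"],s["finger_gap"],np.round(s["ft_force"],1))
c=camera("side"); cv2.imwrite("pics/s5.png",c["image"]); np.savez("pics/s5.npz",**{k:np.array(v) for k,v in c.items()})
c=camera("wrist"); cv2.imwrite("pics/w5.png",c["image"])
E
python3 -c "
import cv2,numpy as np
cv2.imwrite('pics/ws5.png',np.vstack([cv2.imread('pics/w5.png')[:300],cv2.resize(cv2.imread('pics/s5.png')[20:220,200:520],(640,300))]))"
```

```text
[-0.26  0.27  0.63  1.98 -0.27  0.69 -1.34]
[-0.08  0.73  0.61  1.28 -0.31  1.68 -1.34]
-40 [-0.63  0.69  0.63  1.37 -0.76  1.48 -2.44] [-0.57  0.79  0.51  1.48 -0.79  1.27 -2.35] [-0.23  0.35 -0.91]
-20 [-0.59  0.75  0.57  1.23 -0.66  1.61 -2.21] [-0.55  0.84  0.45  1.35 -0.65  1.39 -2.15] [-0.34  0.25 -0.91]
0 [-0.59  0.81  0.52  1.11 -0.55  1.71 -1.97] [-0.55  0.88  0.4   1.23 -0.51  1.49 -1.94] [-0.4   0.12 -0.91]
20 [-0.61  0.84  0.47  1.03 -0.42  1.77 -1.71] [-0.57  0.91  0.34  1.15 -0.37  1.55 -1.72] [-0.42 -0.02 -0.91]
40 [-0.65  0.85  0.44  1.   -0.28  1.78 -1.44] [-0.61  0.92  0.31  1.13 -0.23  1.56 -1.47] [-0.39 -0.17 -0.91]
60 [-0.71  0.83  0.42  1.03 -0.14  1.74 -1.17] [-0.67  0.9   0.29  1.16 -0.1   1.52 -1.22] [-0.31 -0.29 -0.91]
80 [-0.77  0.78  0.39  1.12 -0.01  1.63 -0.9 ] [-0.72  0.86  0.28  1.24  0.03  1.43 -0.98] [-0.19 -0.37 -0.91]
100 [-0.83  0.71  0.36  1.24  0.11  1.49 -0.66] [-0.78  0.8   0.26  1.35  0.15  1.29 -0.75] [-0.05 -0.42 -0.91]
120 [-0.86  0.62  0.31  1.38  0.23  1.33 -0.43] [-0.81  0.73  0.23  1.49  0.27  1.12 -0.54] [ 0.1  -0.41 -0.91]
7.6833 30.098893639533074 [ 0.6  0.1 -2.1]
```

View pics/ws5.png

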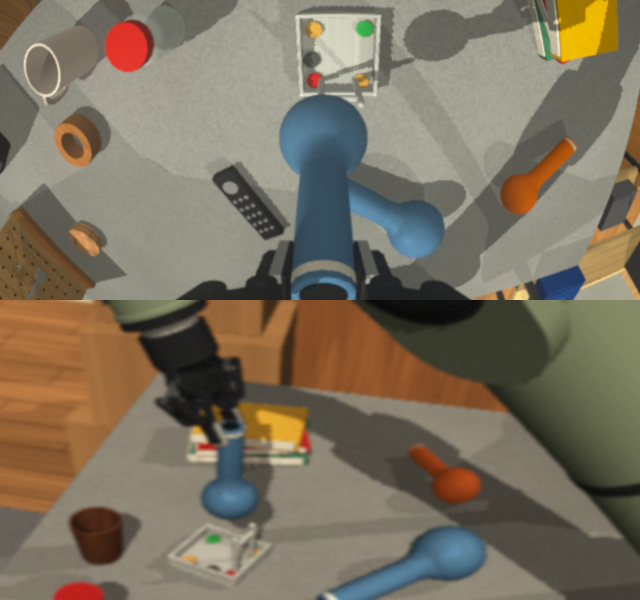

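```bash
python3 - <<'E'
from workcell import *; from h import *
R=upR(60)
movep(tcp(R,ring+[0,0,136+115]),R)
s=read_state(); print(s["time"],s["finger_gap"],np.round(s["ft_force"],1),(s["eef_pos"]-tcp(R,ring+[0,0,251])).round(1))
for n in ("side","top","wrist"):
    c=camera(n); cv2.imwrite(f"pics/{n}6.png",c["image"]); np.savez(f"pics/{n}6.npz",**{k:np.array(v) for k,v in c.items()})
E
python3 -c "
import cv2,numpy as np
A=np.hstack([cv2.resize(cv2.imread('pics/side6.png')[200:400,140:340],(400,400)),cv2.resize(cv2.imread('pics/top6.png')[90:240,130:280],(400,400))])
cv2.imwrite('pics/ws6.png',A)"
```

```text
9.4333 30.259954906593613 [ 0.4  0.3 -3.4] [ 0.6 -2.   0.3]
```

View pics/ws6.png

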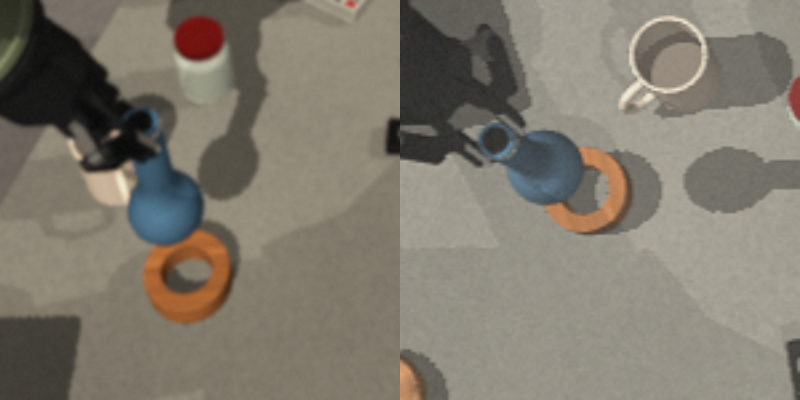

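View pics/wrist6.png

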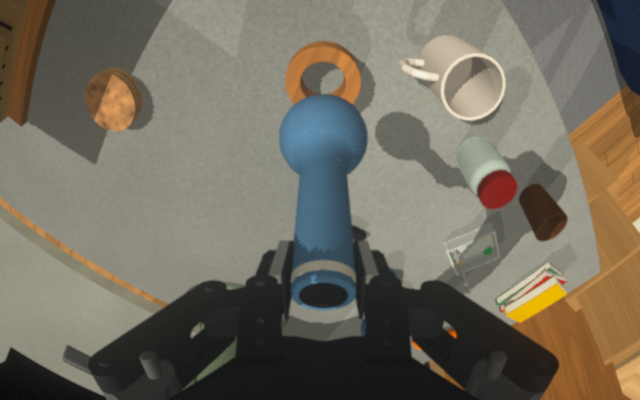

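The side view shows the vase held nearly upright, ball at about (222,302), with the ring at about (234,337). In the wrist view the ring is at (323,77), partly hidden by the ball. Next I'll fit the in-hand pose from the clouds and cast the ring from the wrist view.

```bash
cat >> h.py <<'E'
from scipy.optimize import least_squares
def bluecloud(c,box,smin=60,wrist=False):
    hsv=cv2.cvtColor(c["image"],cv2.COLOR_BGR2HSV)
    m=(hsv[...,0]>93)&(hsv[...,0]<125)&(hsv[...,1]>smin)
    bm=np.zeros_like(m); bm[box[1]:box[3],box[0]:box[2]]=1; m=m&bm
    k,lab,st,_=cv2.connectedComponentsWithStats(m.astype(np.uint8)); m=lab==1+np.argmax(st[1:,4])
    e=cv2.erode(m.astype(np.uint8),np.ones((3,3)))>0
    return cloud(c,e)
def fitvase(P,b0,ax0=(0,0)):
    def f(q):
        b=q[:3]; ax=np.array([q[3],q[4],1.]); ax/=np.linalg.norm(ax)
        w=P-b; t=w@ax; r=np.linalg.norm(w-np.outer(t,ax),axis=1)
        return np.where(t<37,np.linalg.norm(w,axis=1)-36,np.minimum(r-16,6))
    r=least_squares(f,list(b0)+list(ax0),loss="soft_l1",f_scale=1.5,x_scale=[1,1,1,.01,.01])
    return r.x,np.median(np.abs(f(r.x)))
E
python3 - <<'E'
from workcell import *; from h import *
st=read_state(); R=np.array(st["tool_rot"]); print(st["time"],np.array(st["eef_pos"]).round(1))
g=np.array(st["eef_pos"])-R[:,2]*18.7; print("grip",g.round(1), "nominal axis",(R@upR(60).T@[0,0,1]).round(3))
b0=g+[0,0,-112]
s=load("side6"); t=load("top6")
Ps=bluecloud(s,(190,245,250,325)); Pt=bluecloud(t,(155,125,210,175))
for n,P in (("side",Ps),("top",Pt),("both",np.vstack([Ps,Pt]))):
    x,m=fitvase(P,b0); print(n,len(P),x[:3].round(1),"tilt deg xy",np.degrees(np.arctan(x[3:])).round(1),m.round(2), "ball-grip",(x[:3]-g).round(1))
# ring, wrist fisheye
w=load("wrist6"); hsv=cv2.cvtColor(w["image"],cv2.COLOR_BGR2HSV)
m=(hsv[...,0]<18)&(hsv[...,1]>120); m[:35]=0;m[112:]=0;m[:,:275]=0;m[:,370:]=0
v,u=np.nonzero(m); dx,dy=(u-w["cx"]),(v-w["cy"]); r=np.hypot(dx,dy); th_=r/w["fx"]
d=np.stack([np.sin(th_)*dx/r,-np.sin(th_)*dy/r,-np.cos(th_)])
z=w["range_z"][v,u]; p=d*(z/np.cos(th_)); C=w["cam_to_world"]; W=(C[:3,:3]@p).T+C[:3,3]
Q=W[(W[:,2]>29)&(W[:,2]<42)]; print("ring pts",len(W),len(Q),np.median(Q[:,2]))
rr=lambda q:np.maximum(0,27-np.hypot(*(Q[:,:2]-q).T))+np.maximum(0,np.hypot(*(Q[:,:2]-q).T)-46)
print(least_squares(rr,ring[:2]).x.round(1))
D=(C[:3,:3]@d).T; X=(C[:3,3]+D*((35-C[2,3])/D[:,2])[:,None])
print("ray-plane ext",X.min(0).round(1),X.max(0).round(1))
E
```

```text
9.5833 [602.2 240.7 269.2]
grip [607.9 246.1 286.2] nominal axis [-0.  0.  1.]
side 1026 [609.5 248.  171.8] tilt deg xy [-0.6  0.2] 0.72 ball-grip [   1.6    1.9 -114.4]
top 111 [610.9 248.8 172.2] tilt deg xy [-0. -0.] 1.23 ball-grip [   3.     2.7 -114. ]
both 1137 [609.7 248.2 171.6] tilt deg xy [-0.7  0.1] 0.76 ball-grip [   1.7    2.  -114.6]
ring pts 2450 2060 35.0507168774719
[608.6 247.9]
ray-plane ext [565.2 203.4  35. ] [656.6 295.8  35. ]
```

The vase is upright within 1° in hand. Ring estimates agree at about (608,248), and the ball is about 2 mm too far in +x. I'll correct that, lower to just above the ring and re-check.

```bash
python3 - <<'E'
from workcell import *; from h import *
p=np.array([602.2-2,240.7,269.2])
R=upR(60)
movel(p-[0,0,82],frame=R,max_speed=100); wait(0.3)
st=read_state(); g=np.array(st["eef_pos"])-np.array(st["tool_rot"])[:,2]*18.7; print(st["time"],np.array(st["eef_pos"]).round(1),g.round(1),np.round(st["ft_force"],1))
for n in ("side","top","wrist"):
    c=camera(n); cv2.imwrite(f"pics/{n}7.png",c["image"]); np.savez(f"pics/{n}7.npz",**{k:np.array(v) for k,v in c.items()})
b0=g+[1.7,2,-114.6]
s=load("side7"); t=load("top7")
Ps=bluecloud(s,(190,245,260,350)); Pt=bluecloud(t,(155,125,220,180))
for n,P in (("side",Ps),("top",Pt)):
    x,m=fitvase(P,b0); print(n,len(P),x[:3].round(1),"tilt",np.degrees(np.arctan(x[3:])).round(1),m.round(2))
w=load("wrist7")
A=np.hstack([cv2.resize(s["image"][240:390,160:310],(400,400)),cv2.resize(w["image"][30:190,243:403],(400,400))]); cv2.imwrite("pics/7.png",A)
# wrist: ball & ring clouds
hsv=cv2.cvtColor(w["image"],cv2.COLOR_BGR2HSV)
v,u=np.mgrid[:400,:640]; dx,dy=u-w["cx"],v-w["cy"]; r=np.hypot(dx,dy)+1e-9; th_=r/w["fx"]; z=w["range_z"]
p=np.stack([np.tan(th_)*dx/r*z,-np.tan(th_)*dy/r*z,-z],-1); C=w["cam_to_world"]; W=p@C[:3,:3].T+C[:3,3]
roi=(abs(u-323)<80)&(v<250)&(z>0)
mr=roi&(hsv[...,0]<18)&(hsv[...,1]>120)&(abs(W[...,2]-35)<5); Q=W[mr]
rr=lambda q:np.maximum(0,27-np.hypot(*(Q[:,:2]-q).T))+np.maximum(0,np.hypot(*(Q[:,:2]-q).T)-46)
print("wrist ring",len(Q),least_squares(rr,ring[:2]).x.round(1),np.median(Q[:,2]).round(1))
mb=roi&(hsv[...,0]>93)&(hsv[...,0]<125)&(hsv[...,1]>60); mb=cv2.erode(mb.astype(np.uint8),np.ones((3,3)))>0
x,m=fitvase(W[mb],b0); print("wrist vase",mb.sum(),x[:3].round(1),np.degrees(np.arctan(x[3:])).round(1),m.round(2))
E
```

```text
10.85 [600.3 240.8 187.5] [606.  246.1 204.5] [-0.4  0.4 -1.9]
side 859 [607.1 249.2  89.3] tilt [-0.3  0. ] 0.75
top 74 [610.1 248.5  91.3] tilt [0. 0.] 1.34
wrist ring 2435 [608.5 247.8] 35.0
wrist vase 8835 [606.6 247.9  89.4] [ 0.  -0.1] 0.39
```

View pics/7.png

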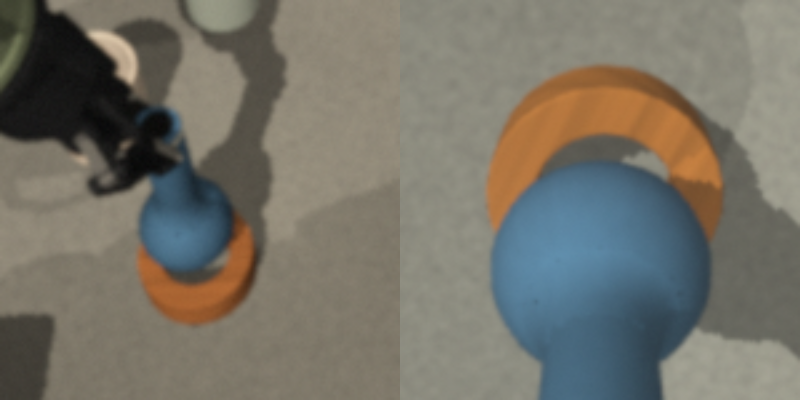

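```bash
python3 - <<'E'
from workcell import *; from h import *
R=upR(60); p=np.array([601.1,240.8,187.5])
movel(p-[0,0,24],frame=R,max_speed=60)
h1=movel(p-[0,0,36],max_speed=12,guard=4)
st=read_state(); print(h1,st["time"],np.array(st["eef_pos"]).round(2),"ball z est",round(89.4-(187.5-st["eef_pos"][2]),1),np.round(st["ft_force"],1),np.round(st["torque"],2))
for n in ("side","wrist"):
    c=camera(n); cv2.imwrite(f"pics/{n}8.png",c["image"]); np.savez(f"pics/{n}8.npz",**{k:np.array(v) for k,v in c.items()})
g=np.array(st["eef_pos"])-R[:,2]*18.7; b0=g+[1,2,-115]
x,m=fitvase(bluecloud(load("side8"),(190,245,265,360)),b0); print("side",x[:3].round(1),np.degrees(np.arctan(x[3:])).round(1),m)
w=load("wrist8"); hsv=cv2.cvtColor(w["image"],cv2.COLOR_BGR2HSV)
v,u=np.mgrid[:400,:640]; dx,dy=u-w["cx"],v-w["cy"]; r=np.hypot(dx,dy)+1e-9; th_=r/w["fx"]; z=w["range_z"]
P=np.stack([np.tan(th_)*dx/r*z,-np.tan(th_)*dy/r*z,-z],-1); C=w["cam_to_world"]; W=P@C[:3,:3].T+C[:3,3]
roi=(abs(u-323)<80)&(v<250)&(z>0)
mr=roi&(hsv[...,0]<18)&(hsv[...,1]>120)&(abs(W[...,2]-35)<5); Q=W[mr]
rr=lambda q:np.maximum(0,27-np.hypot(*(Q[:,:2]-q).T))+np.maximum(0,np.hypot(*(Q[:,:2]-q).T)-46)
print("wrist ring",len(Q),least_squares(rr,ring[:2]).x.round(1))
mb=roi&(hsv[...,0]>93)&(hsv[...,0]<125)&(hsv[...,1]>60); mb=cv2.erode(mb.astype(np.uint8),np.ones((3,3)))>0
x,m=fitvase(W[mb],b0); print("wrist vase",x[:3].round(1),np.degrees(np.arctan(x[3:])).round(1),m.round(2))
A=np.hstack([cv2.resize(load("side8")["image"][240:390,160:310],(400,400)),cv2.resize(w["image"][30:190,243:403],(400,400))]); cv2.imwrite("pics/8.png",A)
E
```

```text
True 12.125 [601.04 240.4  157.56] ball z est 59.5 [ 0.9 -1.1  4.8] [-0.29 -0.33  0.13]
side [608.1 248.7  59.8] [-0.4  0.2] 0.758214758023442
wrist ring 2403 [608.6 247.7]
wrist vase [607.5 247.5  59.8] [-0.  -0.1] 0.41
```

View pics/8.png

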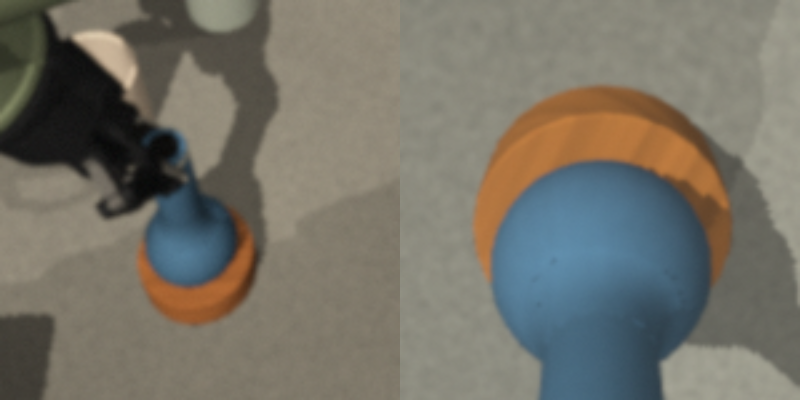

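The ball is seated within about 0.7 mm (z 59.5–59.8, expected 59), with a contact force of about 5 N. I'll make a small settling nudge, then release and retreat along the tool.

```bash
python3 - <<'E'
from workcell import *; from h import *
R=upR(60); p=np.array(read_state()["eef_pos"])
h1=movel(p+[0.6,0.2,-1.0],max_speed=8,guard=8); wait(0.3)
st=read_state(); print(h1,st["time"],np.round(st["ft_force"],1),np.array(st["eef_pos"]).round(2))
g=p-R[:,2]*18.7
c=camera("side");x,m=fitvase(bluecloud(c,(190,245,265,360)),g+[1,2,-115]); print("side pre-release",x[:3].round(1),np.degrees(np.arctan(x[3:])).round(1))
open_gripper(); wait(0.3)
st=read_state(); print(st["time"],st["finger_gap"],np.round(st["ft_force"],1))
c=camera("side"); cv2.imwrite("pics/side9.png",c["image"]);x,m=fitvase(bluecloud(c,(190,245,265,360)),g+[1,2,-115]); print("side",x[:3].round(1),np.degrees(np.arctan(x[3:])).round(1))
c=camera("wrist"); cv2.imwrite("pics/wrist9.png",c["image"])
E
python3 -c "
import cv2,numpy as np
A=np.hstack([cv2.resize(cv2.imread('pics/side9.png')[240:390,160:310],(400,400)),cv2.resize(cv2.imread('pics/wrist9.png')[:400,123:523],(400,400))]); cv2.imwrite('pics/9.png',A)"
```

```text
False 12.8083 [-0.2 -1.9  8.8] [601.8  240.38 157.19]
side pre-release [608.3 248.5  59.6] [-0.2  0.2]
13.7417 85.38547994654203 [0.3 0.9 0.1]
side [608.5 248.2  59.8] [-0.1 -0.1]
```

View pics/9.png

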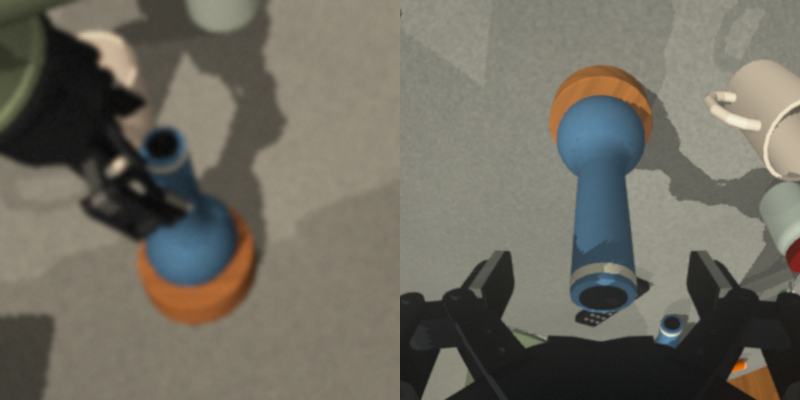

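Released, and the vase stands upright with clear space on both sides of the neck. Retreating.

```bash
python3 - <<'E'
from workcell import *; from h import *
st=read_state(); R=np.array(st["tool_rot"]); p=np.array(st["eef_pos"]); g=p-R[:,2]*18.7
for d in (130,110,90):
    try: h1=movel(p-R[:,2]*d,max_speed=100,guard=10); print(d,h1); break
    except PlanningError as e: print(d,e)
wait(0.3)
st=read_state(); print(st["time"],np.array(st["eef_pos"]).round(1),np.round(st["ft_force"],1))
t0=load("top0"); s0=load("side0")
for n in ("side","top"):
    c=camera(n); cv2.imwrite(f"pics/{n}10.png",c["image"])
    if n=="side":
        x,m=fitvase(bluecloud(c,(190,245,265,360)),g+[1,2,-115]); print("side",x[:3].round(1),np.degrees(np.arctan(x[3:])).round(1))
    cv2.imwrite(f"pics/d{n}.png",np.vstack([c["image"][60:330],cv2.absdiff(c["image"],(s0 if n=="side" else t0)["image"])[60:330]]))
E
```

```text
130 False
15.5917 [641.4 278.  274.5] [-0.4 -0.   0.9]
side [608.3 248.5  59.5] [-0.1 -0.4]
```

View pics/side10.png

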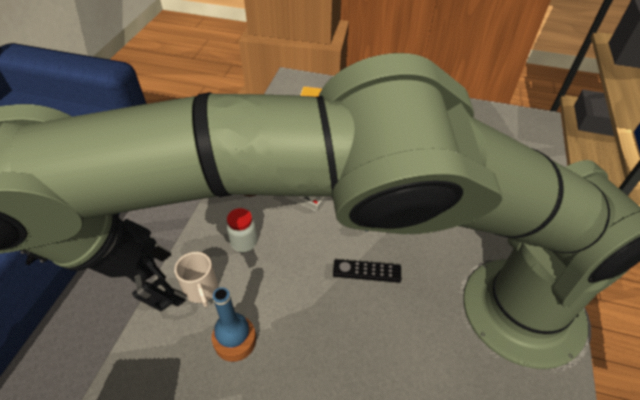

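View pics/dtop.png

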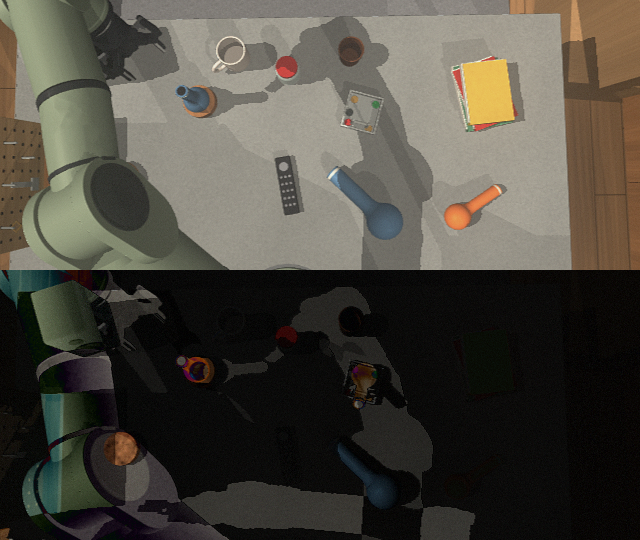

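The mug (230,110), jar (287,127), cup (350,110) and remote (287,245) are at the same pixels as at the start. The differences around them are only shading. The vase stands in the ring and the gripper is clear of it.

```bash
python3 - <<'E'
from workcell import *
s=read_state(); print(s["time"],s["ft_force"].round(1) if hasattr(s["ft_force"],"round") else s["ft_force"], abs(s["qvel"]).max())
finish_job()
E
```

```text
15.6917 [-0.5  0.4 -0.1] 0.0015233657070927663
the job is handed in; nothing more can be done
```

The vase is out of the tray and standing upright in the ring stand, and the job is handed in at about 15.7 s on the robot clock.

I took the smaller blue vase by its neck, lifted it straight up out of the tray and turned it upright. I then lowered it into the ring until contact at about 5 N, pressed lightly to about 9 N, released it and backed the gripper off along the tool.

- **Upright and seated:** the last side-view fit put the vase within about 0.5° of vertical. Its ball centre was at (608.3, 248.5, 59.5) mm, against 59 mm expected when seated.
- **Centring:** it sits on the ring centre within about 1–2 mm. The cameras' own ring estimates differed by up to about 3 mm in y, and the top view read the ball about 3 mm farther in x than the side view, so I weighted the side and wrist views more.
- **Grip:** the fingers closed to 29.8 mm on a 32 mm neck, which I did not explain; nothing slipped.
- **Bystanders:** the jar, dice cup, mug and remote show no shift in the top view before and after.
- **Robot:** the tool force was near zero at hand-in, with the gripper clear of the vase.

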